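Check the brake lever of the glass trolley

ROBOT

A 6-joint arm with a two-finger parallel gripper is mounted at the origin on the work surface. World frame = base frame: x ahead of the robot, y to its left, z up, the work surface at z = 0. Lengths are in m, angles in rad, forces in N, time in s.
With the tool pointing down it reaches from about 0.35 to 0.775 m from the base axis. Payload 5.5 kg.
Tool frame: the origin (TCP) lies at the very end of the fingers, on their centre line; the grasp point (between the pads) lies 19 mm behind it (grip_point_offset is the distance from the TCP to the grasp point, in m); z points along the fingers, y is the direction in which the jaws open and shut (so a half turn about z gives the same grasp; the last joint's range is limited). The gripper opens to 85 mm and grips with 20 to 120 N. Pads are 22 mm wide; open, the fingers measure 114 mm over their backs; the gripper's body (76 mm by 85 mm) begins 54 mm behind the grasp point. The pads swing forward as they close: fully open they stand 13 mm farther back than shut.
Start: joints at [1.014, 0.313, 0.046, 1.304, 0, 1.431], TCP at [0.233, 0.526, 0.231] pointing down, gripper open.
Joint ranges: [-2.76, 2.76], [-0.86, 1.69], [-1.03, 1.26], [-2.2, 2.34], [-1.47, 1.5], [-3.14, 3.14]. Speed limits (rad/s): [2.57, 2.57, 3.14, 3.14, 3.14, 3.14].

INTERFACE

Orientations are given as a unit quaternion [w, x, y, z].
In Python, from workcell import * gives the robot as it stands.
- The arm moves only by the shell command python3 -m crank 'ROWS' [OPENING] [FORCE]. ROWS is a JSON object of lists of equal length, an entry for each row: "travel": the shift along the tool's x, y, z in units of 40 mm (1.0 is 40 mm), a list of three; "turn": the turn about the tool's z in rad. In form: {"travel": [[x, y, z], ...], "turn": [turn, ...]}. A call has 1 to 5 rows; each row is the pose to reach, as a shift and turn from the pose commanded when the call began, along the tool's axes at that moment; what a row does not reach only later rows make up. A row lasts 1/12 s, in which the tool goes at most 41.7 mm and 7.16 degrees, less where a joint would pass 70% of its speed; a pose out of reach is approached as far as the arm can. A call with a gripper value outside its range is refused whole. OPENING is the finger opening in mm, from 0 to 85.4, set as the call begins (- or left out, the last holds). The fingers move at their own pace and stop on an object; FORCE is the grip in N (left out, the last holds). Time passes only in rows, so rows that repeat a pose let the fingers close. It gives the time, the measured TCP pose, the force and the opening at its end, in the units of the state.
- get_state(): the state, without advancing time (a new reading comes with each control period).
- read_camera(name): name is "scene" or "side" or "wrist"; returns a dict with "image" (400x640x3 uint8, red, green, blue), "K" (3x3 intrinsics, pixels), "R" (3x3) and "t" (3): a world point X has camera coordinates R X + t. Camera axes: x right, y down, z forward; pixel columns grow to the right and rows downward; lengths in m; the calibration is good to about 2 mm. A picture is of the moment at which its call begins. There is no depth.
- hand_in(): hands the job in, once; it reports no verdict.
The state is a dict: "clock": time; "joint_pos": joint angles; "qvel": joint speeds; "tau": joint torques, N m; "tcp_pos": TCP position; "orientation": TCP orientation; "wrist_force": force on the tool from outside, world axes, zero at the start; "ft_torque": the same for the moment, N m; "finger_gap": finger opening in m.
Only numpy, scipy, OpenCV 4.12 (cv2) and the standard library are available. Lean on these libraries where they do the work, as an engineer would, in place of code of your own. Each camera call takes 0.05 s, during which the arm holds its last target. There are 200 camera calls.

TASK

Check the hand brake of the glass trolley parked at the end of the bench: with the backs of your fingers, press the brake lever in towards the push bar until it comes up firm on its stop, short of the bar, and keep it there for a full second without forcing it. Then ease the lever back out to rest without letting it snap, and move clear. Do not grip the lever or touch the push bar, and leave the things on the bench where they are.

Things in the scene. Friction and masses are not known exactly. Their poses are not given: they have to be found in the camera images.
- trolley: Glass trolley standing fast beyond the bench's far edge. Origin: middle of its level push bar, on the axis, 200 mm above the bench. z up; y along the bar; x from bar to load. Bar: grey tube 32 mm thick, y -280 to 280 mm; black grips 35 mm thick (rings 40) at |y| 135 to 275. Side tubes at |y| 320 run to +x and down. Space beyond the lever (+x) is free for 350 mm, and so is that above the bar.
- brake_mount: Dark brake cylinder clamped round the push bar 75 to 105 mm to the +y side of its middle; carries the lever. Origin on the bar's axis, mid clamp; axes as the trolley's. Spans x -23 to 63 mm; clamp y -13 to 16; cylinder and reservoir y -75 to 0, on the side away from the lever's blade, top 35 mm above the bar's axis.
- lever_pivot (a point): The lever's vertical pivot, at x 50, y 4, z 0 mm in the frame of brake_mount; axes as brake_mount.
- lever_blade (a point): Where to press: mid blade of the bright lever, on its centreline, 200 mm above the bench. Moves and turns with the lever. y along the blade to its free end, x away from the bar (press from the +x side towards -x), z up. Blade 10 mm thick (x), 16 high (z), from y -70 to 30 mm; 18 mm end ball at y 48, x 4. At rest parallel to the bar, 78 mm from its axis, and 28 mm in x, 115 mm in y from the pivot.
- brake_lever (a joint): Lever angle (rad): 0 at rest, grows as the blade swings in to the bar; firm on its stop at 0.24, lever_blade then 28 mm further in, about 27 mm of air left to the grip. Sprung outwards: pressed at lever_blade it takes 3 N to start, 7 N to reach the stop, and there it gives no further. A firm press is 12 to 25 N; over 60 N is forcing. Let go, it snaps back at over 5 rad/s.
- flux_tin: Yellow round tin, 77 mm across and 40 mm high, loose on the bench; origin at the centre of its underside. To be left alone.
- oil_bottle: Brown bottle of cutting oil with a black cap, 52 mm across and 125 mm high, loose, upright on the bench, possibly under the push bar; origin at the centre of its underside. To be left alone.
- nail_cup: Open steel cup, 72 mm across and 60 mm high, loose on the bench; origin at the centre of its underside. To be left alone.
- hammer: Hammer lying on the bench, under 40 mm high, loose; origin near its middle on the underside, x along the handle towards the head. To be left alone.

How it is judged:
On the way, in this order (a step that is already met when the one before it is completed fails the run):
1. the lever is pressed in firmly against its stop by the fingers (at least 0.235 rad, at least 10 N) for a second (value of joint brake_lever above 0.235 rad and contact force between the fingers and brake_mount above 10 N), for 0.9 s.
2. the lever is back out at rest (value of joint brake_lever below 0.02 rad), for 0.2 s.
At the end, for the whole second after the job is handed in: The lever has been firm on its stop for 0.9 s and is back at rest (within 0.02 rad); tin, bottle, cup and hammer are within 15 mm of where they were and the bottle stands upright (value of joint brake_lever below 0.02 rad and distance of each of flux_tin, oil_bottle, nail_cup, hammer from where it was at the start of the episode below 0.015 m and angle between oil_bottle's own z axis and vertical below 0.1 rad); the robot touches nothing.
It fails at once if the lever is forced (over 60 N) (contact force between the fingers and brake_mount above 60 N).
It fails at once if the lever is let snap back (faster than 4.5 rad/s) (velocity of joint brake_lever below -4.5 rad/s).
It fails at once if the robot touches the trolley's push bar or tubes (over 1 N) (contact force between any of the arm, the fingers and trolley above 1 N).
It fails at once if the lever is gripped or pulled from between the fingers instead of being pressed with their outside (contact force between the fingers and brake_mount above 1 N and x of the grasp point in the frame of lever_blade below 0.004 m).
It fails at once if a thing on the bench is shoved or lifted (over 20 mm) (distance of any of flux_tin, oil_bottle, nail_cup, hammer from where it was at the start of the episode above 0.02 m).
It also fails if it takes over 45 s, if anything falls off the work surface, if the arm or the gripper's body presses on something with over 40 N, if the wrist force passes 120 N, or if a joint passes its speed limit or range.

## Working session

There is one attempt and no reset: what is moved stays moved. The work goes in short steps, Python scripts to look and compute and a shell command to move; the robot and the scene stay as the last step left them, time stands still between calls to the robot, and variables do not carry over. Pictures are saved under pics/ and viewed, about 8 in all and at most 12, crops included, and the job is handed in when it is done.

```bash
mkdir -p pics; ls; python3 - <<'E'
from workcell import *
import cv2,numpy as np
s=get_state();print({k:np.round(v,3).tolist() for k,v in s.items()})
for n in("scene","side"):
    c=read_camera(n);cv2.imwrite(f"pics/{n}0.png",c["image"][:,:,::-1]);np.savez(f"{n}0.npz",**c)
    print(n,np.round(c["K"],1).tolist(),np.round(c["R"],3).tolist(),(-c["R"].T@c["t"]).round(3))
E
```

```text
pics
{'clock': 0.0, 'joint_pos': [1.014, 0.314, 0.045, 1.304, -0.0, 1.431], 'qvel': [-0.002, -0.001, 0.001, -0.002, -0.0, 0.0], 'tau': [-0.001, -48.063, 29.853, 0.019, 0.0, -0.0], 'tcp_pos': [0.233, 0.525, 0.23], 'orientation': [-0.0, 0.207, 0.978, -0.001], 'wrist_force': [0.36, -0.365, -0.82], 'ft_torque': [-0.036, 0.015, -0.023], 'finger_gap': 0.085}
scene [[477.0, 0.0, 314.7], [0.0, 477.0, 198.9], [0.0, 0.0, 1.0]] [[-0.173, 0.985, -0.015], [0.619, 0.097, -0.779], [-0.766, -0.144, -0.626]] [1.316 0.149 0.885]
side [[410.2, 0.0, 325.5], [0.0, 410.2, 201.0], [0.0, 0.0, 1.0]] [[0.928, -0.372, 0.011], [-0.203, -0.531, -0.823], [0.312, 0.761, -0.568]] [ 0.108 -0.761  0.701]
```

View pics/scene0.png

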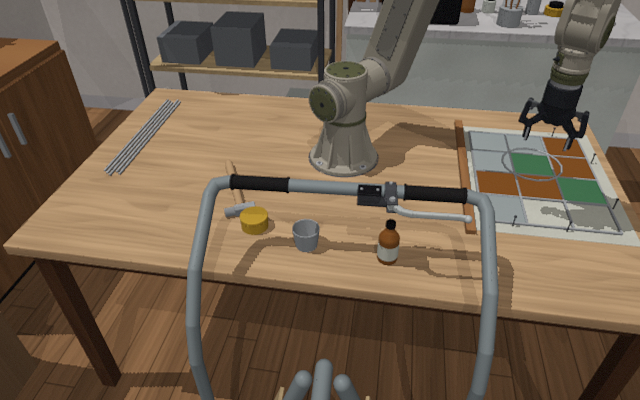

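View pics/side0.png

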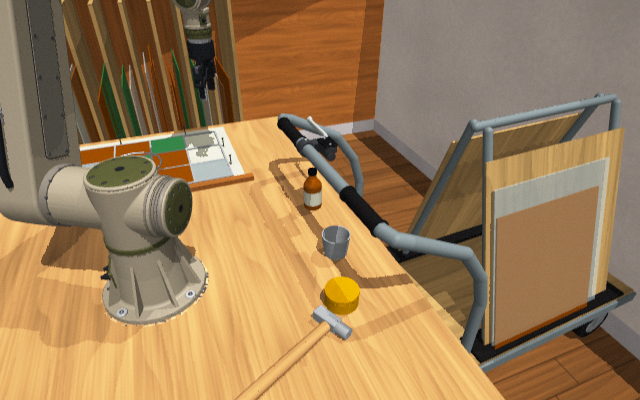

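The scene view shows the bar's axis running from about (232,183) to (466,194), the lever from (395,210) to its ball at about (467,218), and the brake mount at about (390,195). The bottle is at (388,245), the cup at (306,236), the tin at (254,221) and the hammer at (240,208). The side view shows the lever's bright tip at about (315,127). Next I'll enlarge both views around the lever.

```bash
cat > h.py <<'E'
import numpy as np,cv2
def ray(c,uv,z):
    R,t,K=c["R"],c["t"],c["K"];o=-R.T@t
    d=R.T@np.linalg.inv(K)@np.array([uv[0],uv[1],1.]);return o+d*(z-o[2])/d[2]
def proj(c,X):
    p=c["K"]@(c["R"]@np.asarray(X)+c["t"]);return p[:2]/p[2]
def tri(c1,u1,c2,u2):
    P=[c["K"]@np.c_[c["R"],c["t"]] for c in(c1,c2)]
    X=cv2.triangulatePoints(P[0],P[1],np.array(u1,float),np.array(u2,float)).ravel();return X[:3]/X[3]
E
python3 - <<'E'
from h import *
c=np.load("scene0.npz")
for n,uv in dict(gl=(232,183),gr=(466,194.5),root=(395,210),ball=(467,218)).items(): print(n,ray(c,uv,.2).round(3))
for n,uv in dict(bottle=(388,260),cup=(306,247),tin=(254,229)).items(): print(n,ray(c,uv,0).round(3))
a=cv2.imread("pics/scene0.png")[165:275,345:505];b=cv2.imread("pics/side0.png")[100:210,270:430]
cv2.imwrite("pics/crop0.png",np.vstack([cv2.resize(i,None,fx=2.7*1.0,fy=2.7,interpolation=cv2.INTER_CUBIC) for i in(a,b)]))
E
```

```text
gl [ 0.45  -0.215  0.2  ]
gr [0.409 0.333 0.2  ]
root [0.49  0.174 0.2  ]
ball [0.493 0.329 0.2  ]
bottle [0.45  0.173 0.   ]
cup [ 0.437 -0.042  0.   ]
tin [ 0.391 -0.197 -0.   ]
```

View pics/crop0.png

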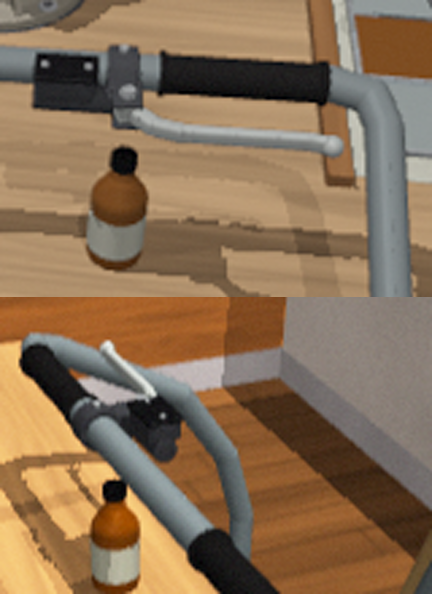

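The crop puts the ball at scene pixel (469,219) and side pixel (310,118.5), with the lever's whole blade visible and nothing near it. I'll triangulate the ball and check the bar's direction with masks.

```bash
python3 - <<'E'
from h import *
c=np.load("scene0.npz");d=np.load("side0.npz")
print("ball tri",tri(c,(469,219),d,(310,118.5)).round(3))
# black grips in scene image, axis through z=0.2 (silhouette midline)
im=c["image"];m=(im.max(2)<50).astype(np.uint8);m[:170]=0;m[212:]=0
n,l,st,ce=cv2.connectedComponentsWithStats(m)
E=[]
for i in range(1,n):
    if st[i,4]<200: continue
    ys,xs=np.where(l==i);print(st[i].tolist(),end=" ")
    k=np.polyfit(xs,ys,1)
    p=[ray(c,(x,np.polyval(k,x)),.2) for x in(xs.min(),xs.max()+1)];print(np.round(p,3).tolist());E.append(p)
# lever bright mask
g=im.astype(int);m=((g.min(2)>150)&(g.max(2)-g.min(2)<25)).astype(np.uint8);m[:203]=0;m[228:]=0;m[:,:390]=0;m[:,476:]=0
ys,xs=np.where(m);print(xs.min(),xs.max())
for x in range(400,475,10): 
    y=ys[xs==x]; 
    if len(y): print(x,y.mean(),ray(c,(x,y.mean()),.2).round(3))
E
```

```text
ball tri [0.501 0.332 0.203]
[229, 174, 61, 19, 786] [[0.444, -0.225, 0.2], [0.435, -0.076, 0.2]]
[357, 185, 30, 22, 463] [[0.446, 0.085, 0.2], [0.452, 0.154, 0.2]]
[403, 184, 64, 20, 877] [[0.422, 0.19, 0.2], [0.413, 0.335, 0.2]]
394 475
400 208.0 [0.482 0.185 0.2  ]
410 211.5 [0.49  0.207 0.2  ]
420 213.0 [0.492 0.229 0.2  ]
430 213.0 [0.489 0.25  0.2  ]
440 214.0 [0.489 0.272 0.2  ]
450 215.0 [0.489 0.293 0.2  ]
460 215.0 [0.485 0.315 0.2  ]
470 218.0 [0.492 0.335 0.2  ]
```

The triangulated ball is at (0.50, 0.332, 0.203), and 0.203 is close to the 0.2 m it should be. The grips give a bar centre of (0.43, 0.055) and a yaw of about 0.055. The mount therefore sits near +105 mm, and mid blade is at about (0.494, 0.283). I'll lift, close the fingers and turn so the jaw axis faces the lever.

```bash
python3 -m crank '{"travel":[[0,0,-0.7],[0,0,-1.5],[0,0,-2.2],[0,0,-2.6],[0,0,-2.6]],"turn":[0.12,0.24,0.36,0.48,0.6]}' 0 60
python3 -m crank '{"travel":[[0,0,0],[0,0,0],[0,0,0],[0,0,0],[0,0,0]],"turn":[0.12,0.24,0.36,0.378,0.378]}'
```

```text
clock: 0.52
tcp_pos: [0.2334, 0.5269, 0.3394]
orientation: [0.0, 0.489, 0.872, 0.003]
wrist_force: [0.9, -0.3, 0.6]
finger_gap: 0.0259
clock: 0.93
tcp_pos: [0.2327, 0.5257, 0.3349]
orientation: [0.0, 0.641, 0.767, -0.0]
wrist_force: [0.3, -0.1, 0.9]
finger_gap: 0.0002
```

```bash
python3 -m crank '{"travel":[[-0.75,0.65,0],[-1.5,1.3,0],[-2.25,1.95,0],[-3.0,2.6,0],[-3.7,3.25,0]],"turn":[0,0,0,0,0]}'
python3 -m crank '{"travel":[[-0.75,0.65,0],[-1.5,1.3,0],[-2.25,1.95,0],[-3.0,2.6,0],[-3.75,3.3,0]],"turn":[0,0,0,0,0]}'
python3 -m crank '{"travel":[[0,0,0],[0,0,0]],"turn":[0,0]}'
python3 - <<'E'
from workcell import *
import cv2,numpy as np
a=[]
for n in("scene","wrist"):
    c=read_camera(n);np.savez(f"{n}1.npz",**c);a.append(c["image"][:,:,::-1])
cv2.imwrite("pics/b.png",np.vstack([a[0][110:310,200:620],a[1][:,110:530]]))
print(c["K"].round(1).tolist(),c["R"].round(3).tolist(),(-c["R"].T@c["t"]).round(3))
E
```

```text
clock: 1.35
tcp_pos: [0.3876, 0.4014, 0.3353]
orientation: [0.0, 0.641, 0.768, -0.0]
wrist_force: [0.5, 1.5, -0.2]
finger_gap: -0.0001
clock: 1.77
tcp_pos: [0.5439, 0.2767, 0.3354]
orientation: [-0.0, 0.641, 0.768, 0.0]
wrist_force: [0.9, 0.8, 1.6]
finger_gap: 0.0003
clock: 1.93
tcp_pos: [0.5445, 0.2764, 0.334]
orientation: [-0.0, 0.643, 0.766, -0.001]
wrist_force: [-0.6, -0.1, -0.0]
finger_gap: -0.0004
[[335.8, 0.0, 319.4], [0.0, 335.8, 203.3], [0.0, 0.0, 1.0]] [[0.985, 0.175, -0.002], [0.167, -0.939, 0.301], [0.051, -0.296, -0.954]] [0.529 0.354 0.476]
```

View pics/b.png

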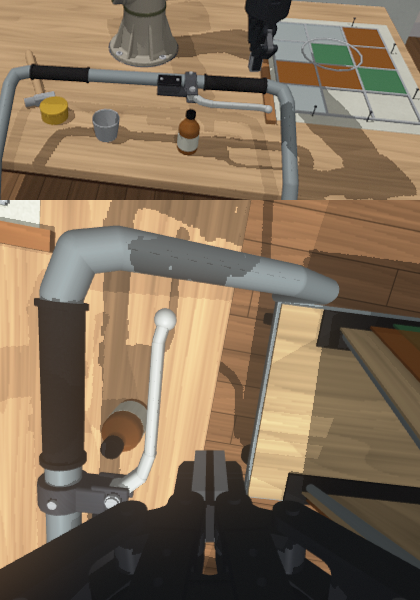

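The wrist view shows the lever clear below and left of the shut fingers: ball at wrist pixel (275,120), blade at about (265,200) and pivot at about (222,302). The scene view shows the tool high above the bench, with everything else undisturbed.

```bash
python3 - <<'E'
from h import *
w=np.load("wrist1.npz");c=np.load("scene1.npz")
for n,uv in dict(ball=(275,120),b1=(268,160),b2=(264,210),b3=(260,250),pivot=(222,302),griptop=(171,102),gripbot=(173,266)).items(): print(n,ray(w,uv,.2).round(3))
im=w["image"].astype(int);m=(im.min(2)>170)&(im.max(2)-im.min(2)<35)
for r in range(130,255,15):
    x=np.where(m[r,230:310])[0]+230
    if len(x): print(r,x.min(),x.max(),ray(w,(x.mean(),r),.2).round(3))
print("tip",proj(w,(.5445,.2764,.334)),proj(c,(.5445,.2764,.334)))
E
```

```text
ball [0.497 0.331 0.2  ]
b1 [0.496 0.298 0.2  ]
b2 [0.498 0.254 0.2  ]
b3 [0.499 0.215 0.2  ]
pivot [0.47  0.155 0.2  ]
griptop [0.414 0.33  0.2  ]
gripbot [0.422 0.185 0.2  ]
130 266 276 [0.495 0.323 0.2  ]
145 262 272 [0.493 0.31  0.2  ]
160 261 271 [0.494 0.298 0.2  ]
175 260 269 [0.494 0.285 0.2  ]
190 259 268 [0.495 0.272 0.2  ]
205 258 267 [0.496 0.258 0.2  ]
220 257 266 [0.497 0.244 0.2  ]
235 256 265 [0.498 0.23  0.2  ]
250 255 263 [0.498 0.215 0.2  ]
tip [322.4297621  272.40637992] [453.54902131 180.03666893]
```

The wrist and scene rays agree within 2 mm: mid blade is at (0.494, 0.283). Now I'll descend on its far side, with about 30 mm of clearance from the face.

```bash
python3 -m crank '{"travel":[[0.15,0,0.75],[0.15,0,1.5],[0.15,0,2.25],[0.15,0,3.0],[0.15,0,3.65]],"turn":[0,0,0,0,0]}'
python3 -m crank '{"travel":[[0,-0.1,0],[0,-0.2,0],[0,-0.25,0],[0,-0.25,0]],"turn":[0,0,0,0]}'
python3 - <<'E'
from workcell import *
import cv2
c=read_camera("scene")["image"][:,:,::-1]
cv2.imwrite("pics/c.png",cv2.resize(c[130:260,340:520],None,fx=3,fy=3))
E
```

```text
clock: 2.45
tcp_pos: [0.5398, 0.2856, 0.188]
orientation: [-0.0, 0.641, 0.768, -0.0]
wrist_force: [0.1, 0.7, -0.1]
finger_gap: -0.0002
clock: 2.78
tcp_pos: [0.5323, 0.2834, 0.1922]
orientation: [0.001, 0.642, 0.767, 0.002]
wrist_force: [0.2, 0.1, 0.1]
finger_gap: 0.0002
```

View pics/c.png

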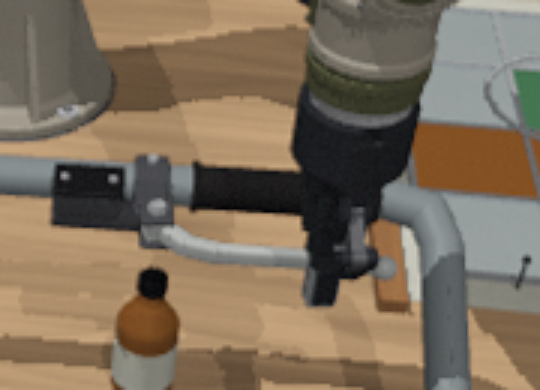

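The scene crop shows the shut fingertips just beyond the blade, at about scene pixel (446,228), and a linkage knuckle at (458,218). Before pressing I'll check the linkage's height against the bar.

```bash
python3 - <<'E'
from workcell import *
from h import *
c=np.load("scene1.npz")
print(proj(c,(.532,.283,.19)))
for x in(.49,.55,.57,.59): print(x,[proj(c,(x,.283+.18*(x-.532),z)).round(0).tolist() for z in(.2,.23,.26)])
a=[]
for n in("side","wrist"):
    d=read_camera(n);np.savez(f"{n}2.npz",**d);a.append(d["image"][:,:,::-1])
cv2.imwrite("pics/d.png",np.vstack([cv2.resize(a[0][40:200,250:450],(500,400),interpolation=cv2.INTER_CUBIC),a[1][:200,70:570]]))
E
```

```text
[445.16382193 231.17525209]
0.49 [[442.0, 215.0], [444.0, 204.0], [446.0, 193.0]]
0.55 [[448.0, 234.0], [450.0, 223.0], [453.0, 212.0]]
0.57 [[450.0, 240.0], [452.0, 230.0], [455.0, 218.0]]
0.59 [[452.0, 247.0], [455.0, 236.0], [457.0, 225.0]]
```

View pics/d.png

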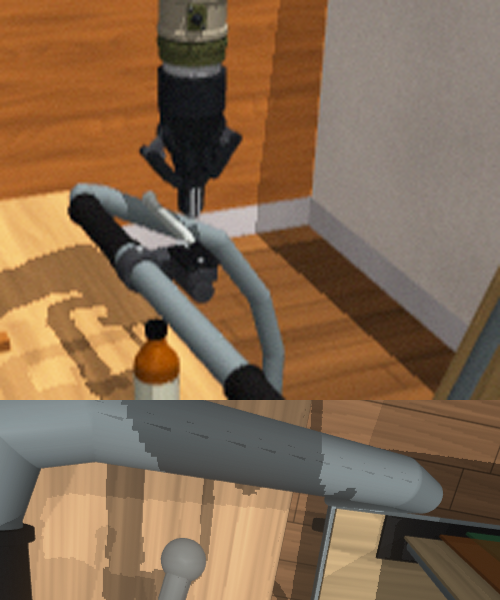

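The linkage's lowest outer point stands about 75 mm above the fingertips (z about 0.26), well over the bar's top at 0.22, so the swing in is clear. Now I'll press in gently.

```bash
python3 -m crank '{"travel":[[0.02,-0.1,0],[0.04,-0.2,0],[0.05,-0.3,0],[0.07,-0.4,0],[0.09,-0.5,0]],"turn":[0,0,0,0,0]}'
python3 -m crank '{"travel":[[0.01,-0.08,0],[0.03,-0.16,0],[0.04,-0.24,0],[0.05,-0.3,0],[0.05,-0.3,0]],"turn":[0,0,0,0,0]}'
```

```text
clock: 3.35
tcp_pos: [0.5122, 0.2827, 0.1895]
orientation: [0.0, 0.642, 0.766, 0.001]
wrist_force: [4.3, 1.7, -2.1]
finger_gap: -0.0001
clock: 3.77
tcp_pos: [0.5005, 0.2836, 0.1898]
orientation: [0.0, 0.642, 0.767, 0.002]
wrist_force: [5.0, 4.0, -0.9]
finger_gap: 0.0003
```

```bash
python3 -m crank '{"travel":[[0.01,-0.06,0],[0.02,-0.12,0],[0.03,-0.18,0],[0.04,-0.22,0],[0.04,-0.22,0]],"turn":[0,0,0,0,0]}'
python3 -m crank '{"travel":[[0.01,-0.03,0],[0.01,-0.05,0],[0.01,-0.05,0]],"turn":[0,0,0]}'
python3 -m crank '{"travel":[[0.01,-0.025,0],[0.01,-0.025,0]],"turn":[0,0]}'
```

```text
clock: 4.18
tcp_pos: [0.4922, 0.2842, 0.1899]
orientation: [0.0, 0.642, 0.767, 0.003]
wrist_force: [6.4, 5.3, -3.0]
finger_gap: 0.0001
clock: 4.43
tcp_pos: [0.4905, 0.2842, 0.1899]
orientation: [0.0, 0.642, 0.767, 0.003]
wrist_force: [6.2, 6.6, -3.1]
finger_gap: -0.0002
clock: 4.6
tcp_pos: [0.4895, 0.2843, 0.1899]
orientation: [0.001, 0.642, 0.767, 0.003]
wrist_force: [6.3, 4.7, -2.5]
finger_gap: 0.0001
```

```bash
python3 -m crank '{"travel":[[0,-0.025,0],[0,-0.025,0]],"turn":[0,0]}'
python3 -m crank '{"travel":[[0,-0.025,0],[0,-0.025,0]],"turn":[0,0]}'
```

```text
clock: 4.77
tcp_pos: [0.4886, 0.2843, 0.19]
orientation: [0.0, 0.642, 0.767, 0.003]
wrist_force: [6.8, 5.4, -2.5]
finger_gap: 0.0002
clock: 4.93
tcp_pos: [0.4876, 0.2843, 0.19]
orientation: [0.0, 0.642, 0.767, 0.003]
wrist_force: [6.1, 6.7, -2.9]
finger_gap: -0.0005
```

```bash
python3 -m crank '{"travel":[[0,-0.025,0],[0,-0.025,0]],"turn":[0,0]}'
python3 -m crank '{"travel":[[0,-0.025,0],[0,-0.025,0]],"turn":[0,0]}'
```

```text
clock: 5.1
tcp_pos: [0.4873, 0.2843, 0.19]
orientation: [0.001, 0.642, 0.767, 0.004]
wrist_force: [8.1, 7.5, -5.0]
finger_gap: 0.0001
clock: 5.27
tcp_pos: [0.4872, 0.2843, 0.1901]
orientation: [0.001, 0.642, 0.767, 0.004]
wrist_force: [10.4, 7.5, -5.9]
finger_gap: -0.0006
```

The tool has stalled while the force rises about 3 N per mm, so the lever is on its stop. I'll add about 2.5 mm and hold.

```bash
python3 -m crank '{"travel":[[0,-0.03,0],[0,-0.06,0],[0,-0.06,0]],"turn":[0,0,0]}'; python3 - <<'E'
from workcell import *
import cv2
c=read_camera("scene")["image"][:,:,::-1]
cv2.imwrite("pics/e.png",cv2.resize(c[130:260,340:520],None,fx=3,fy=3))
E
```

```text
clock: 5.52
tcp_pos: [0.487, 0.2843, 0.1903]
orientation: [0.003, 0.642, 0.767, 0.006]
wrist_force: [16.2, 7.9, -9.2]
finger_gap: -0.0
```

View pics/e.png

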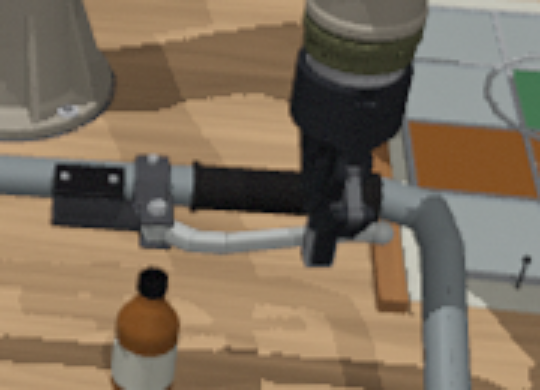

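The crop shows the lever swung in, its ball now at about scene pixel (467,207) (it was at 219), with space left to the grip. The force is about 20 N, so I'll hold.

```bash
for i in 1 2 3; do python3 -m crank '{"travel":[[0,0,0],[0,0,0],[0,0,0],[0,0,0],[0,0,0]],"turn":[0,0,0,0,0]}' | egrep "clock|tcp|wrist"; done
```

```text
clock: 5.98
tcp_pos: [0.487, 0.2842, 0.1903]
wrist_force: [16.1, 8.9, -8.7]
clock: 6.4
tcp_pos: [0.487, 0.2842, 0.1903]
wrist_force: [16.1, 8.5, -8.5]
clock: 6.82
tcp_pos: [0.4871, 0.2842, 0.1903]
wrist_force: [15.9, 10.0, -8.7]
```

I held for 1.3 s at about 20 N. The ball's shift in the image, about 38 mm, matches the 39 mm expected at 0.24 rad. Now I'll ease out.

```bash
for i in 1; do :; done
python3 -m crank '{"travel":[[-0.01,0.08,0],[-0.03,0.16,0],[-0.04,0.24,0],[-0.05,0.32,0],[-0.07,0.4,0]],"turn":[0,0,0,0,0]}' | egrep "clock|tcp|wrist"
python3 -m crank '{"travel":[[-0.01,0.08,0],[-0.03,0.16,0],[-0.04,0.24,0],[-0.05,0.32,0],[-0.07,0.4,0]],"turn":[0,0,0,0,0]}' | egrep "clock|tcp|wrist"
python3 -m crank '{"travel":[[-0.01,0.08,0],[-0.03,0.16,0],[-0.04,0.24,0],[-0.05,0.32,0],[-0.07,0.4,0]],"turn":[0,0,0,0,0]}' | egrep "clock|tcp|wrist"
python3 -m crank '{"travel":[[-0.01,0.1,0],[-0.03,0.2,0],[-0.04,0.25,0],[-0.04,0.25,0]],"turn":[0,0,0,0]}' | egrep "clock|tcp|wrist"
```

```text
clock: 7.23
tcp_pos: [0.4994, 0.283, 0.1901]
wrist_force: [4.9, 4.6, -0.4]
clock: 7.65
tcp_pos: [0.5139, 0.2812, 0.1896]
wrist_force: [3.2, -1.2, 1.9]
clock: 8.07
tcp_pos: [0.5297, 0.2817, 0.1889]
wrist_force: [-0.7, -0.3, -0.5]
clock: 8.4
tcp_pos: [0.5406, 0.2818, 0.1892]
wrist_force: [0.5, -0.6, 0.1]
```

The force is back to zero and the tool is clear of the lever, so I'll rise.

```bash
python3 -m crank '{"travel":[[0,0,-0.75],[0,0,-1.5],[0,0,-2.25],[0,0,-3.0],[0,0,-3.6]],"turn":[0,0,0,0,0]}'|egrep "clock|tcp"
python3 -m crank '{"travel":[[0,0,0],[0,0,0],[0,0,0]],"turn":[0,0,0]}'
python3 - <<'E'
from workcell import *
from h import *
c=read_camera("scene");w=read_camera("wrist");o=np.load("scene0.npz")["image"].astype(int)
print("diff low image",[ (np.abs(c["image"].astype(int)-o)[a:b,l:r].max(2)>40).sum() for a,b,l,r in((215,270,372,402),(218,252,288,322),(205,236,220,272))])
im=w["image"].astype(int);m=(im.min(2)>170)&(im.max(2)-im.min(2)<35)
for r in range(130,255,30):
    x=np.where(m[r,230:310])[0]+230
    if len(x): print(r,ray(w,(x.mean(),r),.2).round(3))
cv2.imwrite("pics/f.png",c["image"][100:320,180:540,::-1])
E
```

```text
clock: 8.82
tcp_pos: [0.54, 0.2819, 0.3359]
clock: 9.07
tcp_pos: [0.5399, 0.2818, 0.3326]
orientation: [-0.0, 0.642, 0.767, -0.0]
wrist_force: [0.0, -0.7, -1.0]
finger_gap: -0.0001
diff low image [np.int64(0), np.int64(0), np.int64(0)]
130 [0.497 0.328 0.2  ]
160 [0.493 0.303 0.2  ]
190 [0.495 0.277 0.2  ]
220 [0.497 0.25  0.2  ]
250 [0.498 0.221 0.2  ]
```

View pics/f.png

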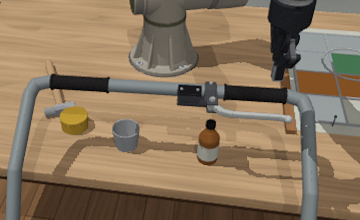

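The lever is back at its rest line, with its ball at about scene pixel (469,219). The tin, bottle, cup and hammer show no pixel change, and the gripper is well clear. I'm handing in.

```bash
python3 -c "from workcell import *; print(hand_in())"
```

```text
the job is handed in; nothing more can be done
None
```

I pressed the brake lever onto its stop with the backs of the shut fingers, held it there, eased it back to rest and moved clear. I handed the job in at about 9 s on the robot's clock; no verdict was reported.

- **Press:** the tool stalled at the stop after about 26 mm of lever travel. The wrist force held steady at about 20 N for 1.3 s. The ball's shift in the image, about 38 mm, fits 0.24 rad.
- **Release:** I eased the lever out at about 40 mm/s (roughly 0.3 rad/s at the lever). The force faded to zero as the fingers left it.
- **Last checks:** the wrist camera puts the blade back on its rest line within about 1 mm. The image patches around the tin, cup, bottle and part of the hammer show no change from the start. The tool stands clear at z 0.33 m with only noise on the wrist force.
- **Not measured:** I had no direct reading of the lever angle or the finger contact force; both are inferred from the images, the stall and the wrist force. No check failed. While pressing, the wrist force also showed side and downward parts of about 9 N each, which I put down to the lever's tilt and friction.

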